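Hang the instrument caddy on its keyhole screw

TASK

Pick up the black instrument caddy by its tab and hang it on the small upright panel: bring the wide part of its keyhole over the screw head, press it back against the sprung bumpers and slide it down until the screw is fully home at the top of the slot and the catch pin snaps out, then let go. Work gently, pushing with no more than about 20 N (2 kg) anywhere, keep the caddy upright, and leave the jar, slide box, dish and pen cup where they are.

Things in the scene. Friction and masses are not known exactly. Their poses are not given: they have to be found in the camera images.
- panel: Fixed upright light-grey panel, 160 wide, 145 high, 12 thick. Front face looks along its own -x, z up; it faces away from the robot, give or take 0.35 rad. Origin: bottom edge of the front face, mid-width, at table height. Dark steel foot 10 high reaches 40 in front of and 100 behind the face; two ribs behind, 60 high.
- mount (a point): Point on the panel's front face, mid-width, 115 above the table, axes as the panel: mid-height of the screw's adjusting range. The steel screw stands out along -x mid-width, clamped up to 8 above or below this point, how much is not given: look or feel for it. Shank 6 diameter; round head 14 diameter, 4 thick, underside 9.5 and outer face 13.5 from the panel face.
- bumper0 (a joint): Travel in m (0 out, 0.0092 in) of one of two equal black sprung bumpers, 10 diameter, 28 either side of the screw at its height, 9.5 out of the face. Together they push back 2.4 N at first touch, 4.8 N at 4 mm, 8 N fully in. Once released they clamp the plate against the head, so its weight does not pull the caddy home: push it down (about 5 to 15 N) to a firm stop.
- catch (a joint): Travel in m (0 out, 0.0089 in) of the steel catch pin, 10 diameter, sprung with 1 to 2 N, 22.5 below the screw's axis, standing 9 out of the face. The plate pushes it in; when the screw is home (within 1.5) at the top of the slot, it snaps out through the plate's wide opening and locks the caddy.
- caddy: Loose black plastic caddy, 0.18 to 0.31 kg. Back plate 4 thick, 80 wide (y), 120 high; open tray at its foot, 42 high, reaching 55 to its own -x (front). Origin: bottom edge of the plate's back face, mid-width; z up. Keyhole through the plate: eight-sided opening 18 across centred 65 above the bottom, sloping at its top corners into a slot 8 wide that ends 88 above the bottom.
- seat (a point): Point on the plate's back face, mid-width, 85 above the bottom, that lies on the screw's axis when home; 20 above the opening's centre. To hang: caddy at the panel's yaw, seat 20 above the screw, plate pressed back until its back face is less than 5 from the panel face (only then does it pass behind the head), then down 20. Axes as the caddy.
- tab (a point): Grasp point on the upright grip tab on top of the plate: tab 10 thick (x), 44 wide, 118 to 173 above the bottom, its back flush with the plate's; this point mid-thickness, 153 above the bottom. Pinch across the thickness from above. At home the panel's top edge is 107 to 123 above the caddy's bottom: fingertips no more than 25 below this point clear it. Axes as the caddy.
- jar: Specimen jar, 56 diameter, 80 high; origin under its centre. Leave alone.
- slidebox: Slide box, 82 x 102 x 32 high; origin under its centre. Leave alone.
- dish: Clear flat culture dish, 90 diameter, 16 high; origin under its centre. Leave alone.
- pencup: Green cup with pens, 76 diameter, 95 high (pens to 150); origin under its centre. Leave alone.
Mind the look-alikes: they are no part of the job. Leave any blue look-alike of the caddy alone.

How it is judged:
On the way, in this order (a step that is already met when the one before it is completed fails the run):
1. the caddy is lifted clear of the table (height (world z) of caddy above 0.03 m), for 0.1 s.
2. the wide part of the keyhole is over the screw head, the plate within 8.5 mm of the panel (x of seat in the frame of mount between -0.0085 and 0.003 m and z of seat in the frame of mount between 0.009 and 0.031 m and y of seat in the frame of mount between -0.005 and 0.005 m), for 0.05 s.
At the end, for the whole second after the job is handed in: The caddy hangs released and still, screw at the top of the slot: catch pin out (within 1.5 mm), seat within 10 mm in height (the screw's adjusting range) and 2.5 mm sideways of the mount point, plate no more than 7 mm from the panel, so behind the head, square and upright within 0.1 rad (x of seat in the frame of mount between -0.007 and 0.002 m and z of seat in the frame of mount between -0.0095 and 0.0105 m and value of joint catch below 0.0015 m and y of seat in the frame of mount between -0.0025 and 0.0025 m and linear speed of caddy below 0.01 m/s and angle between the x axis of caddy and the x axis of panel, either way round below 0.1 rad and angle between the z axis of caddy and the z axis of panel, either way round below 0.1 rad); the robot touches nothing.
It fails at once if the caddy is pressed against the panel, its screw or its bumpers with more than 35 N, the bumpers' own clamping (up to 12 N) included (contact force between caddy and panel above 35 N).
It fails at once if the caddy is tipped more than 0.5 rad (angle between caddy's own z axis and vertical above 0.5 rad).
It fails at once if the jar, slide box, dish or pen cup is moved more than 20 mm (distance of any of jar, slidebox, dish, pencup from where it was at the start of the episode above 0.02 m).
It also fails if it takes over 64 s, if anything falls off the work surface, if the arm or the gripper's body presses on something with over 40 N, if the wrist force passes 120 N, or if a joint passes its speed limit or range.

ROBOT

A 6-joint arm with a two-finger parallel gripper is mounted at the origin on the work surface. World frame = base frame: x ahead of the robot, y to its left, z up, the work surface at z = 0. Lengths are in m, angles in rad, forces in N, time in s.
With the tool pointing down it reaches from about 0.3 to 1 m from the base axis. Payload 5.1 kg.
Tool frame: the origin (TCP) lies between the finger pads; the fingertips stand 25 mm ahead of it and the grasp point (between the pads) lies 6 mm ahead of it; z points along the fingers, y is the line along which they close (so a half turn about z gives the same grasp; the last joint's range is limited). The gripper opens to 95 mm and grips with 3 to 60 N. Pads are 20 mm wide; open, the fingers measure 119 mm over their backs; the gripper's body (75 mm by 180 mm) begins 59 mm behind the grasp point.
Start: joints at [-1.424, 0.124, 1.65, -0, 1.367, -0.083], TCP at [0.148, -0.633, 0.24] pointing down, gripper open.
Joint ranges: [-2.61, 2.61], [-1.02, 2.33], [0.03, 2.71], [-1.35, 4.49], [0.32, 2.68], [-2.91, 2.91]. Speed limits (rad/s): [2.57, 2.57, 3.14, 3.14, 3.14, 3.14].

INTERFACE

Orientations are given as a unit quaternion [w, x, y, z].
In Python, from station import env, snapshot, workorder gives the robot as it stands.
- The arm moves only by the shell command python3 -m pendant 'ROWS' [FORCE]. ROWS is JSON, a list of rows, each a list of 3 entries, a list of its own where there are three numbers: the shift along the tool's x, y, z in m, then the turn, a rotation vector about the tool's x, y, z in degrees, then the finger opening in m, from 0 to 0.0951. In form: [[[x, y, z], [wx, wy, wz], grip], ...]. A call has 1 to 8 rows; each row is the pose to reach, as a shift and turn from the pose commanded when the call began, along the tool's axes at that moment; what a row does not reach only later rows make up. A row lasts 1/10 s, in which the tool goes at most 50 mm and 8.59 degrees, less where a joint would pass 70% of its speed; a pose out of reach is approached as far as the arm can. A call with a gripper value outside its range is refused whole. The fingers move at their own pace and stop on an object; FORCE is the grip in N (left out, the last holds). Time passes only in rows, so rows that repeat a pose let the fingers close. It gives the time, the measured TCP pose, the force, the opening and the grip force at its end, in the units of the state.
- env.observe(): the state, without advancing time (a new reading comes with each control period).
- snapshot(name): name is "scene" or "top" or "wrist"; returns a dict with "pixels" (384x512x3 uint8, red, green, blue), "fx", "fy", "cx", "cy" (pixels), "dist_coeffs" ([k1, k2, p1, p2, k3] as OpenCV has them; the pictures are not rectified), "R" (3x3) and "t" (3): a world point X has camera coordinates R X + t. Camera axes: x right, y down, z forward; pixel columns grow to the right and rows downward; lengths in m; the calibration is good to about 2 mm. A picture is of the moment at which its call begins. There is no depth.
- workorder.job_done(): hands the job in; it is judged then, once.
The state is a dict: "time": time; "joint_positions": joint angles; "dq": joint speeds; "tau": joint torques, N m; "tool_pos": TCP position; "tool_rot": TCP orientation; "wrist_force": force on the tool from outside, world axes, zero at the start; "ft_torque": the same for the moment, N m; "finger_gap": finger opening in m; "grasp_force": force on a finger pad.
Only numpy, scipy, OpenCV 4.12 (cv2) and the standard library are available. Lean on these libraries where they do the work, as an engineer would, in place of code of your own. Each camera call takes 0.05 s, during which the arm holds its last target. There are 200 camera calls.

## Working session

There is one attempt and no reset: what is moved stays moved. The work goes in short steps, Python scripts to look and compute and a shell command to move; the robot and the scene stay as the last step left them, time stands still between calls to the robot, and variables do not carry over. Pictures are saved under pics/ and viewed, at most 10 in all, crops included, and the job is handed in when it is done.

```bash
mkdir -p pics; ls; cat > h.py <<'E'
import numpy as np, cv2, pickle
from station import env, snapshot, workorder
def take(name, fn):
    s=snapshot(name); pickle.dump(s,open('pics/'+fn+'.pkl','wb')); cv2.imwrite('pics/'+fn+'.png',s['pixels'][:,:,::-1]); return s
def load(fn): return pickle.load(open('pics/'+fn+'.pkl','rb'))
def K(s): return np.array([[s['fx'],0,s['cx']],[0,s['fy'],s['cy']],[0,0,1.]])
def ray(s,px):
    u=cv2.undistortPoints(np.array([[px]],float),K(s),np.array(s['dist_coeffs'],float)).reshape(2)
    R=np.array(s['R']);t=np.array(s['t']); return -R.T@t, R.T@np.array([u[0],u[1],1])
def atz(s,px,z):
    o,d=ray(s,px); return o+d*(z-o[2])/d[2]
def proj(s,P):
    R=np.array(s['R']); return cv2.projectPoints(np.array(P,float).reshape(-1,1,3),cv2.Rodrigues(R)[0],np.array(s['t'],float),K(s),np.array(s['dist_coeffs'],float))[0].reshape(-1,2)
E
python3 - <<'E'
from h import *
a=take('scene','scene0');b=take('top','top0')
o=np.hstack([a['pixels'],b['pixels']])[:,:,::-1]
for s in(a,b): print(-np.array(s['R']).T@np.array(s['t']),s['fx'],s['dist_coeffs'])
print(env.observe())
E
```

```text
pics
[1.10059731 0.45011076 0.91695132] 356.7852530093646 [-0.03714132  0.          0.          0.          0.        ]
[0.5189591  0.07834131 1.30299696] 422.5496231998447 [-0.14679301  0.          0.          0.          0.        ]
{'time': 0.1, 'joint_positions': array([-1.42358346e+00,  1.24443570e-01,  1.65153813e+00, -1.00681531e-06,
        1.36750633e+00, -8.25592898e-02]), 'dq': array([ 8.34378212e-04, -9.32533314e-04, -1.81167309e-03,  8.13395628e-04,
        7.57909556e-06, -4.37874865e-04]), 'tau': array([ 3.70799653e-04, -4.18879724e+01, -3.61096323e+01,  7.77943362e-02,
        4.61493898e-02, -6.36025607e-05]), 'tool_pos': array([ 0.14795928, -0.632384  ,  0.23850714]), 'tool_rot': array([-9.47177737e-04,  9.93407392e-01,  1.14633570e-01, -3.11230883e-05]), 'wrist_force': array([ 0.33486635,  0.17513289, -0.19398299]), 'ft_torque': array([0.00878655, 0.00321805, 0.0250002 ]), 'grasp_force': 0.0, 'finger_gap': 0.09517689408208768}
```

View pics/scene0.png

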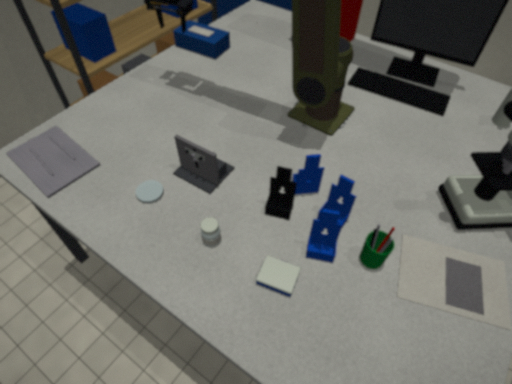

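View pics/top0.png

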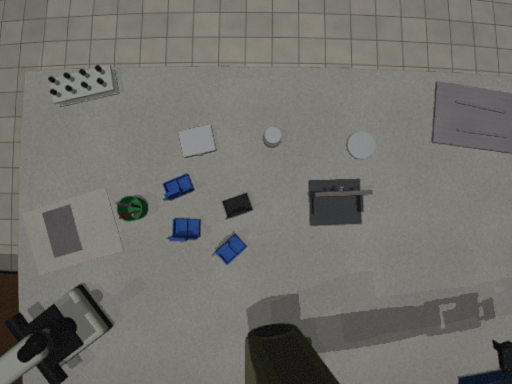

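The single black caddy is at scene (281,192), top (237,205), with three blue look-alikes at scene (308,172), (342,195) and (322,240). The black one fits the description. The panel is at scene (203,162), top (340,195). I'll confirm in enlarged crops.

```bash
python3 - <<'E'
from h import *
a=load('scene0')['pixels'][:,:,::-1];b=load('top0')['pixels'][:,:,::-1]
def c(im,x,y,w,h,f): return cv2.resize(im[y:y+h,x:x+w],None,fx=f,fy=f,interpolation=cv2.INTER_CUBIC)
# scene crops x 255..305 y 160..225 ; 165..240 y 130..195  at 6x -> 
L=c(a,168,130,70,65,5.7); R=c(a,255,160,57,65,5.7)
T1=c(b,300,170,80,60,5);T2=c(b,215,185,60,40,5)
n=lambda im,w,h: cv2.copyMakeBorder(im,0,h-im.shape[0],0,w-im.shape[1],cv2.BORDER_CONSTANT)
top=np.hstack([L,R])[:285] if 0 else np.hstack([c(a,168,130,70,60,5),c(a,258,160,50,60,5)])
bot=np.hstack([T1,n(T2,300,300)])
W=max(top.shape[1],bot.shape[1]); o=np.vstack([n(top,W,300),n(bot,W,300)]); print(o.shape)
cv2.imwrite('pics/crop1.png',o)
E
```

```text
(600, 700, 3)
```

View pics/crop1.png

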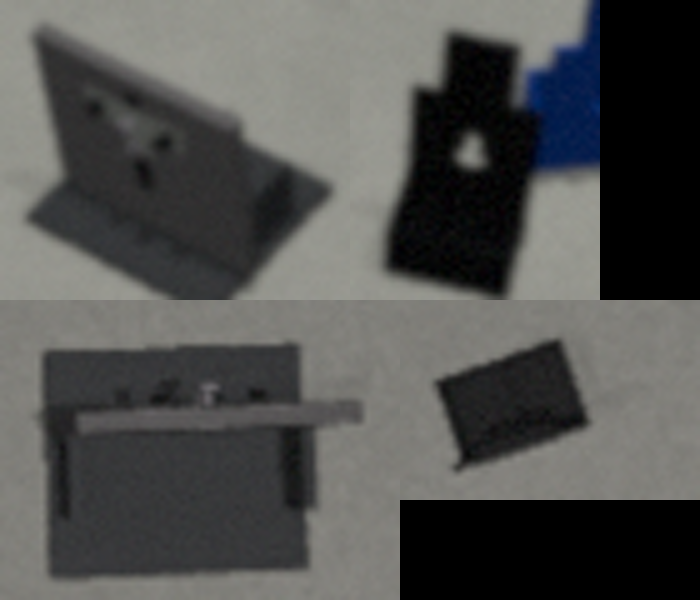

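```bash
cat >> h.py <<'E'
from scipy.optimize import least_squares
def pl(p,P):
    c,s=np.cos(p[2]),np.sin(p[2]); P=np.array(P,float)
    return np.c_[p[0]+c*P[:,0]-s*P[:,1], p[1]+s*P[:,0]+c*P[:,1], P[:,2]]
def fit(obs,p0):  # obs: list of (s, pts mm, px)
    f=lambda p: np.concatenate([(proj(s,pl(p,np.array(P)/1000))-np.array(u)).ravel() for s,P,u in obs])
    r=least_squares(f,p0,loss='soft_l1'); return r.x,[np.round((proj(s,pl(r.x,np.array(P)/1000))-np.array(u)),1).tolist() for s,P,u in obs]
def un(off,f,pts): return np.array(off)+(np.array(pts,float)+.5)/f-.5
E
python3 - <<'E'
from h import *
a=load('scene0');b=load('top0')
p=fit([(b,[[0,-80,145],[0,80,145],[12,-80,145],[12,80,145],[-40,-80,10],[-40,80,10],[100,80,10],[100,-80,10]],
 un((300,170),5,[[76,115],[362,100],[78,133],[362,120],[44,50],[298,45],[308,270],[50,277]])),
 (a,[[0,80,145],[0,-80,145],[-40,80,10]],un((168,130),5,[[36,38],[240,135],[28,218]]))],[.5,-.2,3.1])
print('panel',p)
c=fit([(b,[[-55,-40,42],[-55,40,42],[0,40,120],[0,-40,120]],un((215,185),5,[[37,80],[162,40],[190,125],[60,163]])),
 (a,[[0,22,173],[0,-22,173],[0,40,120],[0,-40,120],[-55,40,0],[-55,-40,0],[-4,0,66]],un((258,160),5,[[100,34],[170,45],[65,90],[190,112],[38,268],[155,295],[120,152]]))],[.5,.1,3.3])
print('caddy',c)
print('tab',pl(c[0],[[-.005,0,.153]]))
E
```

```text
panel (array([ 0.55372653, -0.16638582,  3.19112231]), [[[-0.4, -0.7], [-0.3, 0.1], [-0.6, 0.1], [-0.1, 0.4], [-0.7, 0.4], [-0.1, -0.5], [-0.2, -0.2], [-0.1, 0.6]], [[-1.1, -1.3], [-1.4, -0.8], [-0.7, -0.9]]])
caddy (array([0.48479406, 0.120821  , 3.47731011]), [[[-0.6, 0.0], [-0.2, -0.5], [-0.0, 0.4], [-1.1, 1.9]], [[-0.8, -1.4], [0.2, -0.3], [-0.7, -1.7], [0.5, -0.2], [-1.5, 0.4], [-0.1, 1.1], [-0.2, 1.3]]])
tab [[0.48951493 0.12246823 0.153     ]]
```

```bash
cat >> h.py <<'E'
from scipy.spatial.transform import Rotation as Ro
def tool():
    o=env.observe(); q=o['tool_rot']; return np.array(o['tool_pos']),Ro.from_quat([q[1],q[2],q[3],q[0]]),o
def plan(xyz,yaw):
    p,R,o=tool(); T=Ro.from_euler('z',yaw)*Ro.from_euler('x',np.pi)
    print('shift mm',np.round(R.inv().apply(np.array(xyz)-p)*1000,1),'turn deg',np.round(np.degrees((R.inv()*T).as_rotvec()),2),'| pos',np.round(p,4),'F',np.round(o['wrist_force'],1),'gap',round(o['finger_gap'],4),'grip',round(o['grasp_force'],1),'t',round(o['time'],2))
E
python3 -c "
from h import *
plan([.4895,.1225,.28],1.906)"
```

```text
shift mm [ 504.5 -657.3  -40.2] turn deg [-7.000e-02 -1.000e-01 -9.604e+01] | pos [ 0.148  -0.6324  0.2385] F [ 0.3  0.2 -0.2] gap 0.0952 grip 0.0 t 0.1
```

```bash
python3 -m pendant '[[[30,-39,-10],[0,0,-8],0.095]]' >/dev/null 2>&1 <<< '' ; echo; python3 -c "
from h import *
plan([.4895,.1225,.28],1.906)"
```

```text
shift mm [ 558.1 -547.6  -31.4] turn deg [ -0.25  -0.25 -88.06] | pos [ 0.1665 -0.5894  0.2455] F [1.1 0.4 0.8] gap 0.0949 grip 0.0 t 0.2
```

I typed that shift in mm instead of m. The 50 mm per-row cap kept it harmless. I'll use metres from here.

```bash
python3 -m pendant '[[[0.27,-0.27,-0.03],[0,0,-60],0.095],[[0.27,-0.27,-0.03],[0,0,-60],0.095],[[0.27,-0.27,-0.03],[0,0,-60],0.095],[[0.27,-0.27,-0.03],[0,0,-60],0.095],[[0.27,-0.27,-0.03],[0,0,-60],0.095],[[0.27,-0.27,-0.03],[0,0,-60],0.095],[[0.27,-0.27,-0.03],[0,0,-60],0.095],[[0.27,-0.27,-0.03],[0,0,-60],0.095]]'; python3 -c "
from h import *
plan([.4895,.1225,.28],1.906)"
```

```text
time: 1.0
tool_pos: [0.323, -0.2364, 0.2796]
tool_rot: [0.0, 0.758, 0.652, 0.0]
wrist_force: [0.4, 0.1, 1.7]
finger_gap: 0.095
grasp_force: 0.0
shift mm [ 3.798e+02  1.109e+02 -2.000e-01] turn deg [ 4.000e-02 -1.000e-02 -2.782e+01] | pos [ 0.323  -0.2364  0.2796] F [0.4 0.1 1.7] gap 0.095 grip 0.0 t 1.0
```

```bash
python3 -m pendant '[[[0.38,0.111,0],[0,0,-27.8],0.06],[[0.38,0.111,0],[0,0,-27.8],0.06],[[0.38,0.111,0],[0,0,-27.8],0.06],[[0.38,0.111,0],[0,0,-27.8],0.06],[[0.38,0.111,0],[0,0,-27.8],0.06],[[0.38,0.111,0],[0,0,-27.8],0.06],[[0.38,0.111,0],[0,0,-27.8],0.06],[[0.38,0.111,0],[0,0,-27.8],0.06]]' >/dev/null; python3 -m pendant '[[[0.02,0,0],[0,0,0],0.06],[[0.02,0,0],[0,0,0],0.06]]' >/dev/null; python3 - <<'E'
from h import *
s=take('wrist','w1'); cv2.imwrite('pics/w1b.png',cv2.resize(s['pixels'][:,:,::-1],(768,576)))
plan([.4895,.1225,.159],1.906)
print(-np.array(s['R']).T@np.array(s['t']),s['R'])
E
```

```text
shift mm [-17.6   0.2 119.9] turn deg [-0.08  0.01 -0.09] | pos [0.4837 0.1392 0.2789] F [ 0.3  0.2 -0.8] gap 0.0597 grip 0.0 t 2.05
[0.46280052 0.20492018 0.42343299] [[ 0.94403617  0.32984034 -0.00102584]
 [ 0.32043748 -0.916378    0.23993994]
 [ 0.07820181 -0.2268407  -0.97078719]]
```

View pics/w1b.png

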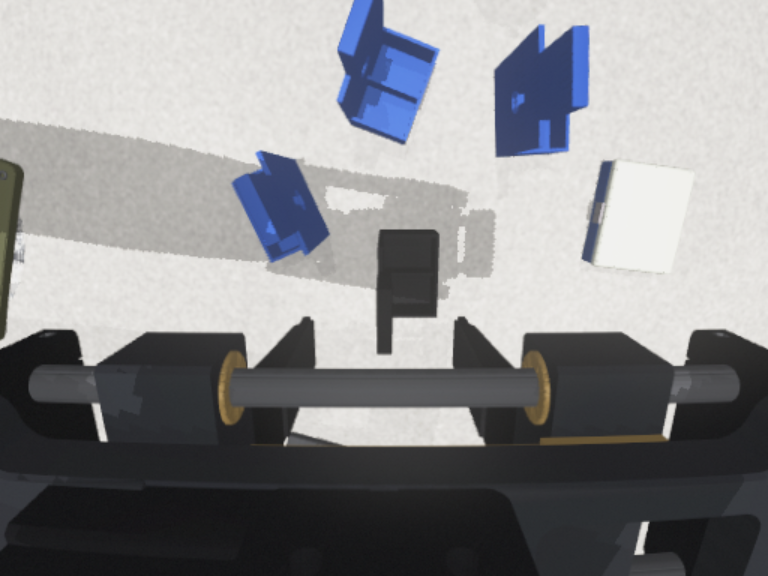

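The tab top strip is visible, with its bottom end corners at about (377,353) and (391,353) in the enlarged picture. The tray is at (410,270), and the blue look-alikes are clear of the fingers. I'll check the fit against this.

```bash
python3 - <<'E'
from h import *
s=load('w1'); a=load('scene0');b=load('top0')
u=un((0,0),1.5,[[377.5,353],[391.5,353],[438,231],[436,316],[378,231]])
P=[[0,22,173],[-10,22,173],[-55,-40,42],[-55,40,42],[0,-40,120]]
p=[.4848,.1208,3.477]
print((proj(s,pl(p,np.array(P)/1000))-u).round(1))
c=fit([(s,P,u)],p); print(c)
c=c[0]; print('tab',pl(c,[[-.005,0,.153]]),c[2]-np.pi/2)
x=pl(c,[[-.005,0,.153]])[0]; plan([x[0],x[1],.159],c[2]-np.pi/2)
E
```

```text
[[-2.8  2.2]
 [-1.8  2.3]
 [-0.8  2.8]
 [-1.2  1.8]
 [-2.3 11.4]]
(array([0.48572507, 0.12429406, 3.47893497]), [[[-0.7, -0.6], [0.3, -0.6], [0.7, 0.5], [0.4, -0.3], [-0.5, 8.7]]])
tab [[0.49044326 0.12594896 0.153     ]] 1.9081386480594245
shift mm [-14.7   2.2 119.9] turn deg [-0.08  0.01 -0.21] | pos [0.4837 0.1392 0.2789] F [ 0.3  0.2 -0.8] gap 0.0597 grip 0.0 t 2.05
```

```bash
python3 -m pendant '[[[-0.0155,0.0015,0.03],[0,0,-0.2],0.06],[[-0.0155,0.0015,0.07],[0,0,-0.2],0.06],[[-0.0155,0.0015,0.1],[0,0,-0.2],0.06],[[-0.0155,0.0015,0.119],[0,0,-0.2],0.06],[[-0.0155,0.0015,0.119],[0,0,-0.2],0.06],[[-0.0155,0.0015,0.119],[0,0,-0.2],0.06]]'; python3 -m pendant '[[[0,0,0],[0,0,0],0.03],[[0,0,0],[0,0,0],0.02],[[0,0,0],[0,0,0],0.015],[[0,0,0],[0,0,0],0.01],[[0,0,0],[0,0,0],0.005],[[0,0,0],[0,0,0],0],[[0,0,0],[0,0,0],0],[[0,0,0],[0,0,0],0]]' 35
```

```text
time: 2.65
tool_pos: [0.4907, 0.1232, 0.161]
tool_rot: [0.0, 0.58, 0.815, -0.0]
wrist_force: [0.7, -0.6, 0.2]
finger_gap: 0.0599
grasp_force: 0.0
time: 3.45
tool_pos: [0.4903, 0.1242, 0.1603]
tool_rot: [-0.0, 0.579, 0.815, -0.0]
wrist_force: [-0.0, 0.6, -0.3]
finger_gap: 0.0096
grasp_force: 35.0
```

```bash
python3 -m pendant '[[[0,0,-0.03],[0,0,0],0],[[0,0,-0.07],[0,0,0],0],[[0,0,-0.11],[0,0,0],0],[[0,0,-0.12],[0,0,0],0],[[0,0,-0.12],[0,0,0],0]]'; python3 - <<'E'
from h import *
n=np.array([.9988,.0495]); q=np.array([.5537,-.1664])+.105*n
plan([q[0],q[1],.28],1.620)
for k in range(8): take('scene','sa%d'%k)
im=np.mean([load('sa%d'%k)['pixels'] for k in range(8)],0)
c=im[130:195,168:248,::-1]; c=np.clip((c-30)*2.2,0,255).astype(np.uint8)
cv2.imwrite('pics/sa.png',cv2.resize(c,None,fx=9,fy=9,interpolation=cv2.INTER_CUBIC))
E
```

```text
time: 3.95
tool_pos: [0.4913, 0.1243, 0.2818]
tool_rot: [0.001, 0.58, 0.815, 0.001]
wrist_force: [0.4, 0.1, -2.8]
finger_gap: 0.0098
grasp_force: 35.0
shift mm [-324.6   64.3    2.2] turn deg [1.800e-01 1.000e-02 1.635e+01] | pos [0.4913 0.1243 0.2818] F [ 0.4  0.1 -2.8] gap 0.0098 grip 35.0 t 3.95
```

View pics/sa.png

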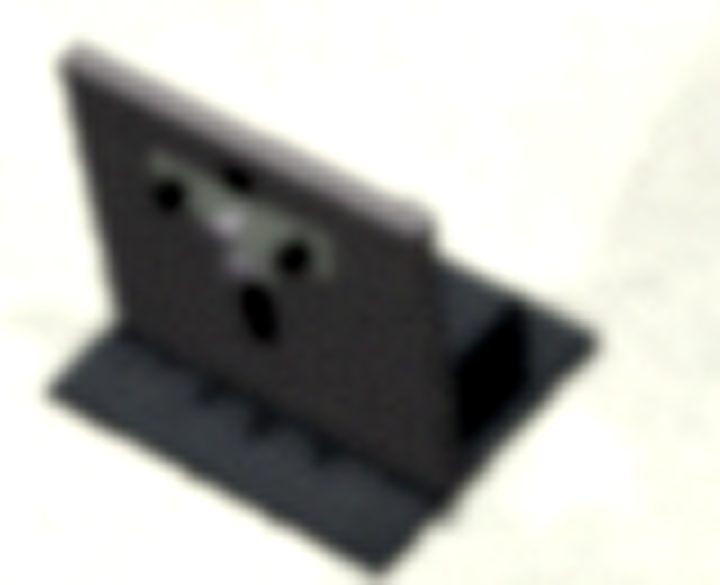

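```bash
python3 - <<'E'
from h import *
s=load('sa0');g=lambda p:un((168,130),9,p)
P=[[0,80,145],[0,-80,145],[0,80,10],[0,-80,10],[-40,80,10],[-40,-80,10],[100,-80,10]]
U=g([[62,66],[433,236],[115,325],[445,492],[45,390],[378,572],[602,343]])
b=load('top0')
PT=[[0,-80,145],[0,80,145],[12,-80,145],[12,80,145],[-40,-80,10],[-40,80,10],[100,80,10],[100,-80,10]]
UT=un((300,170),5,[[76,115],[362,100],[78,133],[362,120],[44,50],[298,45],[308,270],[50,277]])
print('scene',fit([(s,P,U)],[.553,-.166,3.19])); print('top',fit([(b,PT,UT)],[.553,-.166,3.19])[0])
p=fit([(s,P,U)],[.553,-.166,3.19])[0]
ob=g([[168,193],[293,258],[230,222]])
f=lambda v:(proj(s,pl(p,np.array([[-9.5,28,v[0]],[-9.5,-28,v[0]],[-13.5,0,v[0]]])/1000))-ob+0*v[0]).ravel()
r=least_squares(f,[115]); print('screw z',r.x,r.fun.round(2))
for i,(x,y) in enumerate([(-9.5,28),(-9.5,-28),(-13.5,0)]):
    print(least_squares(lambda v:(proj(s,pl(p,[[x/1000,v[1]/1000,v[0]/1000]]))-ob[i]).ravel(),[115,y]).x)
E
python3 -m pendant '[[[-0.16,0.032,0],[0,0,8],0],[[-0.16,0.032,0],[0,0,8],0],[[-0.16,0.032,0],[0,0,8],0],[[-0.16,0.032,0],[0,0,8],0],[[-0.324,0.064,0],[0,0,16.4],0],[[-0.324,0.064,0],[0,0,16.4],0],[[-0.324,0.064,0],[0,0,16.4],0],[[-0.324,0.064,0],[0,0,16.4],0]]'
```

```text
scene (array([ 0.55513468, -0.16432838,  3.18920966]), [[[-0.5, -0.5], [-1.3, 0.6], [-0.0, -0.1], [0.5, 0.9], [0.1, -0.1], [0.6, -0.1], [0.4, -1.0]]])
top [ 0.55386884 -0.16738171  3.18722531]
screw z [117.40992109] [-0.36 -0.17 -0.32 -0.36 -1.16  0.85]
[117.46789759  26.52232286]
[116.46122191 -29.13804598]
[124.36420435  -5.74348256]
time: 5.15
tool_pos: [0.6584, -0.1645, 0.2793]
tool_rot: [-0.0, 0.691, 0.723, -0.001]
wrist_force: [1.2, 0.2, -2.7]
finger_gap: 0.0098
grasp_force: 35.0
```

```bash
python3 - <<'E'
from h import *
s=take('wrist','w2'); print(s['fx'],s['cx'],s['cy']); cv2.imwrite('pics/w2b.png',cv2.resize(s['pixels'][:,:,::-1],(768,576)))
p=[.5545,-.1660,3.188]
print(un((0,0),1/1.5,proj(s,pl(p,[[0,-.08,.145],[0,.08,.145],[.012,-.08,.145],[-.0135,0,.117]]))).round(0))
E
```

```text
279.4613627774311 255.63835650657774 190.36305423168974
[[221. 159.]
 [241. 385.]
 [203. 160.]
 [262. 271.]]
```

View pics/w2b.png

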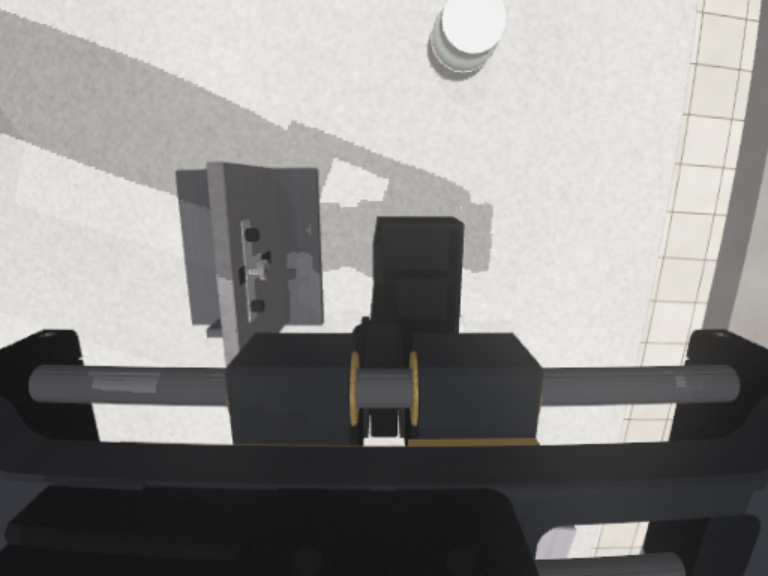

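The wrist view shows the panel's top edge at (215,165), the bumpers at (252,235) and (258,305), the screw head at (264,267), and the held caddy's tray at (418,270). I'll enlarge it to measure.

```bash
python3 - <<'E'
from h import *
im=load('w2')['pixels'][:,:,::-1].astype(float)[105:225,112:317]
im=(255*(im/255)**.6).astype(np.uint8)
cv2.imwrite('pics/w2c.png',cv2.resize(im[:,:110],None,fx=4.9,fy=4.9,interpolation=cv2.INTER_CUBIC)) 
A=cv2.resize(im[:,:103],None,fx=5,fy=5,interpolation=cv2.INTER_CUBIC); B=cv2.resize(im[:,130:],None,fx=3,fy=3,interpolation=cv2.INTER_CUBIC)
o=np.zeros((600,745,3),np.uint8); o[:,:515]=A; o[:360,520:]=B; cv2.imwrite('pics/w2c.png',o)
E
```

```text
(no output)
```

View pics/w2c.png

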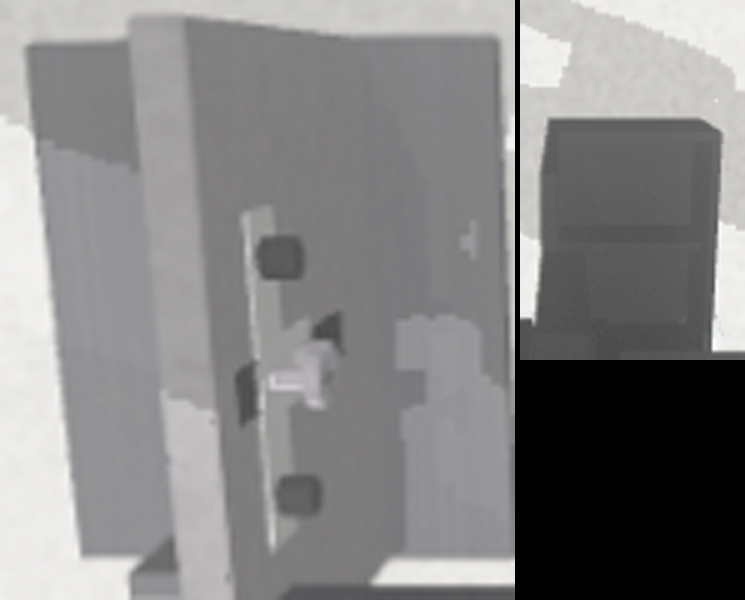

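```bash
python3 - <<'E'
from h import *
s=load('w2');A=lambda p:un((112,105),5,p);B=lambda p:un((242,105),3,p)
P=np.array([[0,-80,145],[12,-80,145],[100,-80,10],[-40,-80,10],[-9.5,-28,0],[-9.5,28,0],[-13.5,0,0]])
U=A([[185,17],[132,17],[28,46],[498,38],[299,258],[316,496],[328,373]])
def f(v):
    Q=P.copy().astype(float);Q[4:,2]=v[3]
    return (proj(s,pl(v[:3],Q/1000))-U).ravel()
r=least_squares(f,[.554,-.166,3.19,117],x_scale=[.01,.01,.01,1]); print(r.x,r.fun.round(1))
t,R,o=tool(); print(t)
z=t[2]-.1603
C=np.array([[-55,-40,42],[-55,-40,0],[0,-40,0]])/1000+[0,0,z]
print('caddy',fit([(s,C*1000,B([[200,132],[180,119],[28,119]]))],[.653,-.165,3.19]))
y=np.arctan2(*R.as_matrix()[1::-1,0]); print('tool yaw',y, 'expected caddy',pl([t[0],t[1],y+np.pi/2],[[.005,0,0]]),y+np.pi/2)
E
```

```text
[  0.55591013  -0.16738622   3.18554475 110.44203076] [ 0.4 -0.4 -1.  -0.2 -1.1 -1.   0.1 -0.5  0.8  0.3  0.6  0.2  0.   1.5]
[ 0.65868288 -0.16501703  0.27913635]
caddy (array([ 0.65414594, -0.1608981 ,  3.1824566 ]), [[[0.3, -0.3], [-0.2, 0.4], [-0.2, -0.0]]])
tool yaw 1.6155041880829841 expected caddy [[ 0.65368788 -0.1652405   0.        ]] 3.186300514877881
```

```bash
python3 -m pendant '[[[0,-0.02,0.01],[0,0,0],0],[[0,-0.04,0.02],[0,0,0],0],[[0,-0.06,0.025],[0,0,0],0],[[0,-0.07,0.025],[0,0,0],0],[[0,-0.07,0.025],[0,0,0],0],[[0,-0.07,0.025],[0,0,0],0]]'; python3 - <<'E'
from h import *
s=take('wrist','w3'); im=s['pixels'][:,:,::-1].astype(float)[95:225,100:290]
im=(255*(im/255)**.5).astype(np.uint8)
cv2.imwrite('pics/w3c.png',cv2.resize(im,None,fx=4.2,fy=4.2,interpolation=cv2.INTER_CUBIC))
E
```

```text
time: 5.8
tool_pos: [0.5881, -0.1638, 0.2566]
tool_rot: [0.001, 0.69, 0.724, 0.001]
wrist_force: [0.8, 0.5, -2.2]
finger_gap: 0.0101
grasp_force: 35.0
```

View pics/w3c.png

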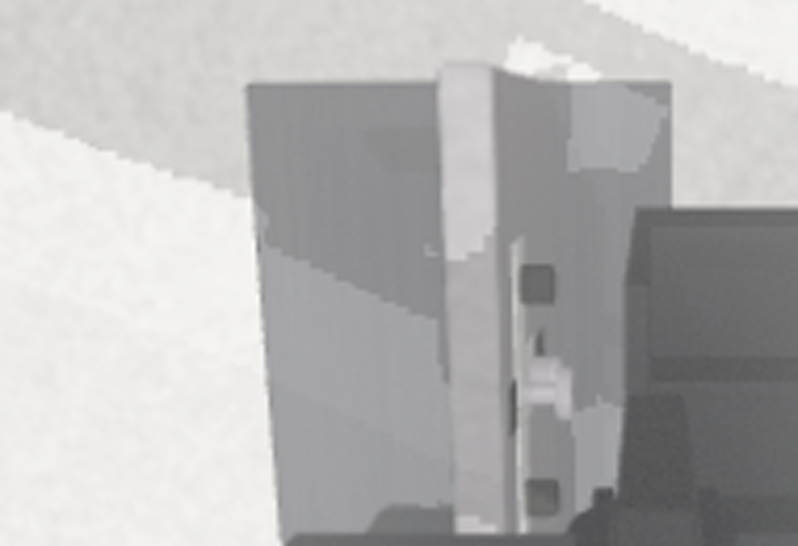

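```bash
python3 - <<'E'
from h import *
s=load('w3');A=lambda p:un((100,95),4.2,p)
P=np.array([[0,-80,145],[12,-80,145],[100,-80,10],[-40,-80,10],[-9.5,-28,0],[-9.5,28,0],[-13.5,0,0]])
U=A([[495,65],[440,65],[248,86],[671,82],[553,284],[559,497],[567,387]])
w2=load('w2')
U2=un((112,105),5,[[185,17],[132,17],[28,46],[498,38],[299,258],[316,496],[328,373]])
def f(v,both=0):
    Q=P.copy().astype(float);Q[4:,2]=v[3]
    r=(proj(s,pl(v[:3],Q/1000))-U+v[4:6]).ravel()
    return np.r_[r,(proj(w2,pl(v[:3],Q/1000))-U2+v[4:6]).ravel(),np.array(v[4:6])/2.]
r=least_squares(f,[.554,-.166,3.19,117,0,0],x_scale=[.01,.01,.01,1,1,1]); print(r.x.round(4),r.fun.round(1))
t,R,o=tool(); z=t[2]-.1603
sh=r.x[4:6]; g=lambda v:(proj(s,pl([v[0],v[1],3.186],np.array([[0,-.04,z],[0,-.04,z+.12]])))+sh-A([[637,209],[625,285]])).ravel()
c=least_squares(g,[.583,-.165]);print('caddy',c.x,c.fun.round(1))
p=r.x[:3]; d=c.x-p[:2]; a=p[2]; print('caddy in panel frame mm',1000*(d@[np.cos(a),np.sin(a)]),1000*(d@[-np.sin(a),np.cos(a)]))
# direct: image rows of bumpers -> head y; plate edge
E
```

```text
[  0.5546  -0.1671   3.1815 108.0739   0.6201   0.4276] [-0.1 -0.  -0.5 -0.1 -1.1 -1.1  0.7  0.2  0.7  0.2 -0.2 -0.   1.4  1.5
  0.  -0.3 -1.4 -0.2 -1.2 -1.2  0.  -0.2  0.9  0.1  0.6 -0.2  0.   1.2
  0.3  0.2]
caddy [ 0.58404285 -0.16158159] [-0.1  1.7  0.1 -1.1]
caddy in panel frame mm -29.66352553445589 -4.296753881404518
```

```bash
python3 -m pendant '[[[-0.003,-0.006,0],[0,0,0],0],[[-0.003,-0.011,0],[0,0,0],0],[[-0.003,-0.012,0],[0,0,0],0]]'; for i in 1 2 3; do :; done; python3 -m pendant '[[[0,-0.001,0],[0,0,0],0],[[0,-0.002,0],[0,0,0],0]]';python3 -m pendant '[[[0,-0.001,0],[0,0,0],0],[[0,-0.002,0],[0,0,0],0]]'
```

```text
time: 6.15
tool_pos: [0.5753, -0.168, 0.2556]
tool_rot: [-0.0, 0.69, 0.724, -0.0]
wrist_force: [0.0, 0.2, -2.2]
finger_gap: 0.0101
grasp_force: 35.0
time: 6.35
tool_pos: [0.5736, -0.1679, 0.2556]
tool_rot: [0.0, 0.69, 0.724, 0.0]
wrist_force: [0.2, -0.3, -3.1]
finger_gap: 0.0098
grasp_force: 35.0
time: 6.55
tool_pos: [0.572, -0.168, 0.2556]
tool_rot: [0.001, 0.69, 0.724, 0.001]
wrist_force: [3.3, 0.4, -4.0]
finger_gap: 0.0101
grasp_force: 35.0
```

```bash
python3 -m pendant '[[[0,0.004,0],[0,0,0],0],[[0,0.004,-0.02],[0,0,0],0],[[0,0.004,-0.036],[0,0,0],0],[[0,0,-0.036],[0,0,0],0],[[0,-0.0025,-0.036],[0,0,0],0],[[0,-0.0025,-0.033],[0,0,0],0],[[0,-0.0025,-0.031],[0,0,0],0],[[0,-0.0025,-0.031],[0,0,0],0]]';  python3 -m pendant '[[[0,0,0.001],[0,0,0],0],[[0,0,0.002],[0,0,0],0],[[0,0,0.002],[0,0,0],0]]'
```

```text
time: 7.35
tool_pos: [0.5685, -0.1679, 0.285]
tool_rot: [-0.001, 0.69, 0.724, -0.0]
wrist_force: [0.1, -0.4, -3.6]
finger_gap: 0.01
grasp_force: 35.0
time: 7.65
tool_pos: [0.5691, -0.1681, 0.2843]
tool_rot: [-0.0, 0.69, 0.724, -0.0]
wrist_force: [-0.1, 0.4, -3.1]
finger_gap: 0.0101
grasp_force: 35.0
```

```bash
for i in 1; do python3 -m pendant '[[[0,0,0.001],[0,0,0],0],[[0,0,0.002],[0,0,0],0],[[0,0,0.002],[0,0,0],0]]' | egrep 'pos|force'; python3 -m pendant '[[[0,0,0.001],[0,0,0],0],[[0,0,0.002],[0,0,0],0],[[0,0,0.002],[0,0,0],0]]' | egrep 'pos|wrist'; done
```

```text
tool_pos: [0.5691, -0.1681, 0.2824]
wrist_force: [-0.6, 0.2, -3.7]
grasp_force: 35.0
tool_pos: [0.569, -0.1681, 0.2804]
wrist_force: [0.5, 0.6, -2.0]
```

```bash
python3 -m pendant '[[[0,0,0.001],[0,0,0],0],[[0,0,0.002],[0,0,0],0],[[0,0,0.002],[0,0,0],0]]' | egrep 'pos|wrist'
```

```text
tool_pos: [0.569, -0.1681, 0.2784]
wrist_force: [-0.4, 0.1, -3.0]
```

```bash
python3 -m pendant '[[[0,0,0.001],[0,0,0],0],[[0,0,0.0015],[0,0,0],0],[[0,0,0.0015],[0,0,0],0]]' | egrep 'pos|wrist'
```

```text
tool_pos: [0.5692, -0.1681, 0.2776]
wrist_force: [-0.1, 1.0, -0.3]
```

```bash
python3 -m pendant '[[[0,0,0.001],[0,0,0],0],[[0,0,0.0015],[0,0,0],0],[[0,0,0.0015],[0,0,0],0]]' | egrep 'pos|wrist'
```

```text
tool_pos: [0.5693, -0.1682, 0.2773]
wrist_force: [-2.1, 0.6, 5.9]
```

```bash
python3 -m pendant '[[[0,0,-0.003],[0,0,0],0],[[0,0.006,-0.003],[0,0,0],0],[[0,0.01,0.02],[0,0,0],0],[[0,0.01,0.05],[0,0,0],0],[[0,0.01,0.071],[0,0,0],0],[[0,0.01,0.071],[0,0,0],0],[[0,0.01,0.071],[0,0,0],0]]' | egrep 'pos|wrist'; python3 - <<'E'
from h import *
for k in range(3): s=take('wrist','w4_%d'%k)
im=np.mean([load('w4_%d'%k)['pixels'] for k in range(3)],0)[95:225,100:290,::-1]
im=(255*(im/255)**.5).astype(np.uint8)
cv2.imwrite('pics/w4c.png',cv2.resize(im,None,fx=4.2,fy=4.2,interpolation=cv2.INTER_CUBIC))
E
```

```text
tool_pos: [0.5791, -0.1675, 0.204]
wrist_force: [-0.4, -0.5, -2.7]
```

View pics/w4c.png

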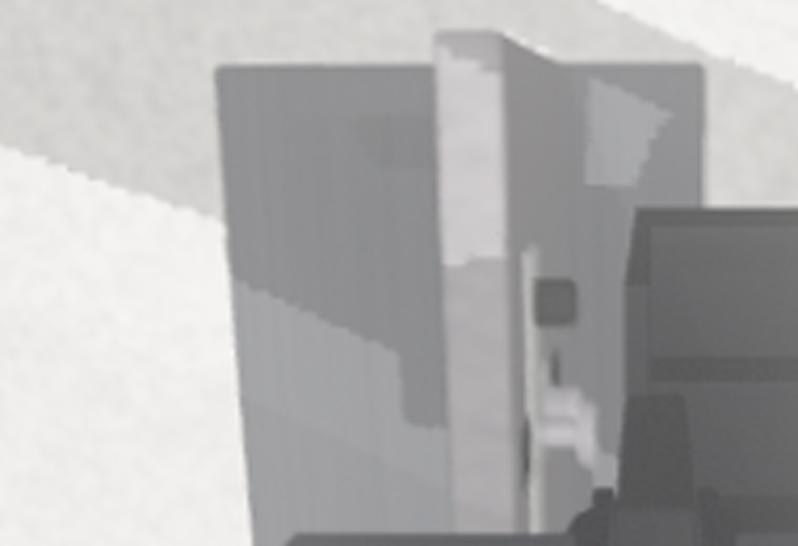

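Interpolating the plate's far edge, (637,209) to (625,285), at screw height puts it 12.4 mm beyond the bumper at (555,302). It should be 12 mm, so the lateral error is about 0.4 mm. Contact on the head top gives a screw height of about 110.4 mm. I'll raise the caddy 1.3 mm and go in.

```bash
python3 -m pendant '[[[-0.0003,0,-0.0013],[0,0,0],0],[[-0.0003,-0.003,-0.0013],[0,0,0],0],[[-0.0003,-0.005,-0.0013],[0,0,0],0],[[-0.0003,-0.007,-0.0013],[0,0,0],0],[[-0.0003,-0.008,-0.0013],[0,0,0],0],[[-0.0003,-0.008,-0.0013],[0,0,0],0]]' | egrep 'pos|wrist'
```

```text
tool_pos: [0.5709, -0.1683, 0.2058]
wrist_force: [-0.1, -0.5, -2.7]
```

```bash
python3 -m pendant '[[[0,-0.001,0],[0,0,0],0],[[0,-0.002,0],[0,0,0],0],[[0,-0.002,0],[0,0,0],0]]' | egrep 'pos|wrist'
```

```text
tool_pos: [0.569, -0.1684, 0.2059]
wrist_force: [-0.0, 0.5, -2.4]
```

Past the head's face (.572) with no force: the opening is over the head. I'll continue in.

```bash
python3 -m pendant '[[[0,-0.001,0],[0,0,0],0],[[0,-0.002,0],[0,0,0],0],[[0,-0.002,0],[0,0,0],0]]' | egrep 'pos|wrist'
```

```text
tool_pos: [0.5676, -0.1685, 0.206]
wrist_force: [3.8, -0.1, -4.6]
```

```bash
python3 -m pendant '[[[0,-0.001,0],[0,0,0],0],[[0,-0.002,0],[0,0,0],0],[[0,-0.002,0],[0,0,0],0]]' | egrep 'pos|wrist|rot'
```

```text
tool_pos: [0.5656, -0.1686, 0.206]
tool_rot: [0.001, 0.69, 0.724, 0.001]
wrist_force: [4.3, -0.2, -6.6]
```

```bash
python3 -m pendant '[[[0,-0.0005,0.0007],[0,0,0],0],[[0,-0.001,0.0007],[0,0,0],0],[[0,-0.0015,0.0007],[0,0,0],0],[[0,-0.0015,0.0007],[0,0,0],0]]' | egrep 'pos|wrist|rot'
```

```text
tool_pos: [0.5646, -0.1686, 0.206]
tool_rot: [0.001, 0.69, 0.724, 0.001]
wrist_force: [4.5, 0.3, -4.1]
```

```bash
python3 -m pendant '[[[0,-0.0005,0],[0,0,0],0],[[0,-0.001,0],[0,0,0],0],[[0,-0.0015,0],[0,0,0],0],[[0,-0.0015,0],[0,0,0],0]]' | egrep 'pos|wrist|rot'
```

```text
tool_pos: [0.5634, -0.1687, 0.206]
tool_rot: [0.001, 0.69, 0.724, 0.001]
wrist_force: [6.6, -0.1, -4.5]
```

```bash
python3 -m pendant '[[[0,-0.001,0],[0,0,0],0],[[0,-0.0022,0],[0,0,0],0],[[0,-0.0022,0],[0,0,0],0],[[0,-0.0022,0],[0,0,0],0]]' | egrep 'pos|wrist|rot'
```

```text
tool_pos: [0.5616, -0.1688, 0.206]
tool_rot: [0.002, 0.69, 0.724, 0.002]
wrist_force: [6.9, 0.3, -4.3]
```

```bash
python3 -m pendant '[[[0,0,0.0015],[0,0,0],0],[[0,0,0.003],[0,0,0],0],[[0,0,0.0045],[0,0,0],0],[[0,0,0.0045],[0,0,0],0]]' | egrep 'pos|wrist|rot'
```

```text
tool_pos: [0.5624, -0.1692, 0.2035]
tool_rot: [0.003, 0.69, 0.724, 0.002]
wrist_force: [7.3, 0.8, -0.7]
```

```bash
python3 -m pendant '[[[0,0,0.0015],[0,0,0],0],[[0,0,0.003],[0,0,0],0],[[0,0,0.0045],[0,0,0],0],[[0,0,0.0045],[0,0,0],0]]' | egrep 'pos|wrist|rot'
```

```text
tool_pos: [0.5625, -0.1693, 0.1991]
tool_rot: [0.003, 0.69, 0.724, 0.002]
wrist_force: [7.1, 0.7, -0.1]
```

```bash
python3 -m pendant '[[[0,0,0.0015],[0,0,0],0],[[0,0,0.003],[0,0,0],0],[[0,0,0.0045],[0,0,0],0],[[0,0,0.0045],[0,0,0],0]]' | egrep 'pos|wrist|rot'
```

```text
tool_pos: [0.5625, -0.1694, 0.1946]
tool_rot: [0.003, 0.69, 0.724, 0.002]
wrist_force: [7.6, 0.7, -0.2]
```

```bash
python3 -m pendant '[[[0,0,0.0015],[0,0,0],0],[[0,0,0.003],[0,0,0],0],[[0,0,0.003],[0,0,0],0]]' | egrep 'pos|wrist|rot'
```

```text
tool_pos: [0.5625, -0.1695, 0.1916]
tool_rot: [0.003, 0.69, 0.724, 0.002]
wrist_force: [7.4, -0.9, -0.0]
```

```bash
python3 -m pendant '[[[0,0,0.0015],[0,0,0],0],[[0,0,0.003],[0,0,0],0],[[0,0,0.004],[0,0,0],0],[[0,0,0.004],[0,0,0],0]]' | egrep 'pos|wrist|rot'
```

```text
tool_pos: [0.562, -0.1695, 0.1873]
tool_rot: [0.003, 0.69, 0.724, 0.001]
wrist_force: [7.1, 0.1, 0.4]
```

```bash
python3 -m pendant '[[[0,0,0.001],[0,0,0],0],[[0,0,0.0015],[0,0,0],0],[[0,0,0.0015],[0,0,0],0]]' | egrep 'pos|wrist|rot'
```

```text
tool_pos: [0.562, -0.1694, 0.1858]
tool_rot: [0.003, 0.69, 0.724, 0.001]
wrist_force: [6.1, 1.0, 0.2]
```

```bash
python3 -m pendant '[[[0,0,0.0005],[0,0,0],0],[[0,0,0.001],[0,0,0],0],[[0,0,0.001],[0,0,0],0]]' | egrep 'pos|wrist|rot'
```

```text
tool_pos: [0.5621, -0.1694, 0.1855]
tool_rot: [0.003, 0.69, 0.724, 0.001]
wrist_force: [4.7, 0.7, 3.4]
```

```bash
python3 -m pendant '[[[0,0,0.0005],[0,0,0],0],[[0,0,0.001],[0,0,0],0],[[0,0,0.001],[0,0,0],0]]' | egrep 'pos|wrist|rot'
```

```text
tool_pos: [0.5621, -0.1694, 0.1852]
tool_rot: [0.003, 0.69, 0.724, 0.001]
wrist_force: [3.9, 1.1, 6.5]
```

Firm stop at the expected height (about 9 N down), and the back force dropped by about 2 N when the catch came out. Next I'll ease off, release and check.

```bash
python3 -m pendant '[[[0,0.001,-0.0005],[0,0,0],0],[[0,0.002,-0.001],[0,0,0],0],[[0,0.002,-0.001],[0,0,0],0]]' | egrep 'pos|wrist|rot'
```

```text
tool_pos: [0.5631, -0.1694, 0.1852]
tool_rot: [0.002, 0.69, 0.724, 0.0]
wrist_force: [1.6, -0.2, 5.3]
```

```bash
python3 -m pendant '[[[0,0.0005,0],[0,0,0],0.015],[[0,0.0005,0],[0,0,0],0.025],[[0,0.0005,0],[0,0,0],0.04],[[0,0.0005,0],[0,0,0],0.05],[[0,0.0005,0],[0,0,0],0.05]]'; python3 -m pendant '[[[0,0,-0.02],[0,0,0],0.05],[[0,0,-0.06],[0,0,0],0.05],[[0,0,-0.1],[0,0,0],0.05],[[0.03,0.03,-0.13],[0,0,0],0.05],[[0.03,0.03,-0.13],[0,0,0],0.05]]'; python3 - <<'E'
from h import *
s=take('wrist','w5'); t=take('scene','s5')
a=cv2.resize(s['pixels'][:,:,::-1][60:300,60:300],(400,400),interpolation=cv2.INTER_CUBIC); c=t['pixels'][125:205,163:243,::-1]
c=np.clip(c.astype(float)*1.8,0,255).astype(np.uint8)
cv2.imwrite('pics/fin.png',np.hstack([a,cv2.resize(c,(400,400),interpolation=cv2.INTER_CUBIC)]))
E
```

```text
time: 16.3
tool_pos: [0.5619, -0.1686, 0.1816]
tool_rot: [-0.001, 0.69, 0.724, -0.0]
wrist_force: [-1.1, -0.3, -0.5]
finger_gap: 0.0414
grasp_force: 0.0
time: 16.8
tool_pos: [0.5941, -0.1359, 0.3183]
tool_rot: [0.004, 0.689, 0.725, 0.003]
wrist_force: [0.0, -0.4, 0.7]
finger_gap: 0.0499
grasp_force: 0.0
```

View pics/fin.png

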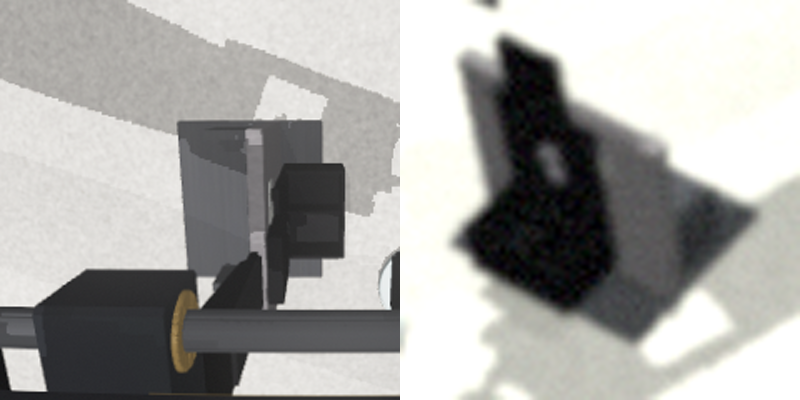

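The caddy hangs upright and square on the panel, with screw and pin metal visible in the keyhole at (550,165). The gripper is clear, so I'm handing in.

```bash
python3 -m pendant '[[[0,0,0],[0,0,0],0.05],[[0,0,0],[0,0,0],0.05],[[0,0,0],[0,0,0],0.05]]' | grep force; python3 -c "
from station import workorder
print(workorder.job_done())"
```

```text
wrist_force: [-0.0, -0.2, -0.1]
grasp_force: 0.0
the job is handed in; nothing more can be done
None
```

The black caddy is hung on the panel screw, pushed down to a firm stop, released and handed in; I judged the catch pin out from the drop in back force rather than seeing it directly, and no verdict came back.

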